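# Draw the filter plate from the air sampler and present it

### The arm

A 6-joint arm with a two-finger parallel gripper is mounted at the origin on a cart in front of the work surface, level with it; the furniture and walls round the work are solid. World frame = base frame: x ahead of the robot, y to its left, z up, the work surface at z = 0. Lengths are in m, angles in rad, forces in N, time in s.
With the tool pointing down it reaches from about 0.35 to 0.85 m from the base axis. Payload 8.1 kg.
Tool frame: the origin (TCP) lies between the finger pads; the fingertips stand 11 mm ahead of it and the grasp point (between the pads) lies 8 mm behind it (tips_ahead is the z of the fingertips in the tool frame, in m); z points along the fingers, y is the line along which they close (so a half turn about z gives the same grasp; the last joint's range is limited). The gripper opens to 93 mm and grips with 3 to 60 N. Pads are 15 mm wide; open, the fingers measure 128 mm over their backs; the gripper's body (75 mm by 188 mm) begins 65 mm behind the grasp point.
Start: joints at [-1.367, 0.13, 1.488, -0, 1.523, -0.085], TCP at [0.171, -0.575, 0.23] pointing down, gripper open.
Joint ranges: [-2.96, 2.96], [-0.89, 2.26], [0.02, 2.5], [-1.34, 4.48], [0, 2.73], [-2.66, 2.66]. Speed limits (rad/s): [2.39, 2.39, 2.79, 3.14, 3.14, 3.14].

### API

Orientations are given as a rotation vector (axis times angle).
In Python, from plant import read_state, read_camera, close_job, tips_ahead gives the robot as it stands. The module is installed in compiled form; this text tells all that it offers.
- The arm moves only by the tool move_arm, never from a script. Its argument "plan" is a list of rows, each a list of 7 numbers: the turn, a rotation vector about the tool's x, y, z in units of 6 degrees (1.0 is 6 degrees), then the shift along the tool's x, y, z in units of 25 mm (1.0 is 25 mm), then the finger opening in mm, from 0 to 93. A call has exactly 10 rows; each row shifts and turns the commanded pose from where the row before left it, along the tool's axes as they then stand; what a row does not reach is not made up. A row lasts 1/10 s, in which the tool goes at most 50 mm and 8.59 degrees, less where a joint would pass 70% of its speed; a pose out of reach is approached as far as the arm can. A call is refused whole if a number of a shift passes 1 or a number of a turn 1, either way. A call with a gripper value outside its range is refused whole. The fingers move at their own pace and stop on an object; "force" is the grip in N (left out, the last holds). Time passes only in rows, so rows that do not move let the fingers close, or fill a call up. It gives the time, the measured TCP pose, the force, the opening and the grip force at its end, in the units of the state.
- read_state(): the state, without advancing time (a new reading comes with each control period).
- read_camera(name): name is "scene" or "top" or "wrist"; returns a dict with "frame" (384x512x3 uint8, red, green, blue), "z_map" (384x512 float32, m along the optical axis (not along the pixel's ray), 0 where there is no reading), "fx", "fy", "cx", "cy" (pixels), "rvec" (rotation vector, rad) and "tvec" (3), from world to camera coordinates, as OpenCV has them. Camera axes: x right, y down, z forward; pixel columns grow to the right and rows downward; lengths in m; the calibration is good to about 2 mm. A picture is of the moment at which its call begins.
- close_job(): hands the job in; it is judged then, once.
The state is a dict: "t": time; "q": joint angles; "dq": joint speeds; "joint_torque": joint torques, N m; "tool_pos": TCP position; "orientation": TCP orientation; "force": force on the tool from outside, world axes, zero at the start; "wrist_torque": the same for the moment, N m; "opening": finger opening in m; "gripper_force": force on a finger pad.
Only numpy, scipy, OpenCV 4.12 (cv2) and the standard library are available. Lean on these libraries where they do the work, as an engineer would, in place of code of your own. Each camera call takes 0.05 s, during which the arm holds its last target. There are 200 camera calls.

### The job

Slide the air sampler's white cover fully aside to the right, lift the hinged flap under it back past upright, and draw the filter plate straight up out of its well. Present the plate over the middle of the open notebook for checking, upright and still, its lower edge 10 to 30 cm above the notebook, and finish while still holding it in the gripper. Leave the cover and the flap open, and do not disturb the pot, the vials and the bottle standing around.

Things in the scene. Friction and masses are not known exactly. Their poses are not given: they have to be found in the camera images.
- housing: grey air-sampler housing, fixed to the worktop, 130 (x) x 296 (y) x 80 mm high; origin at the centre of its underside, z up. Its -x side (with louvres) is the front, toward the robot. The filter well is in its +y half: an opening 90 (x) x 110 (y) mm centred at y = +75 mm, floor 10 mm above the worktop. A hose nozzle sticks out 22 mm at its -y end
- cover (a joint): sliding cover, m: 0 = fully closed over the flap, grows to 0.14 = fully aside, as the cover moves along the housing's -y. A white flat sheet 132 x 132 mm, its top 119 mm above the worktop, with two down-turned edges front and back and open ends; slides with about 1.5 N of friction (plus 3 N per m/s) and stays where it is left. While closed it stands over the flap and its bar
- cover_grip (a point): middle of the black grip rib on top of the cover, 130 mm above the worktop: the rib is 14 mm thick along the housing's y, 56 mm long along its x, and stands from 11 mm below to 11 mm above this point; axes as the housing's
- flap (a joint): hinged flap over the filter well, rad: 0 = closed, lying flat on the housing; grows to 2.2 as its front edge swings up and back; 1.57 = upright. A stiff hinge (friction 0.09 N m) holds it at any angle where it is left
- flap_hinge (a point): middle of the flap's hinge line, which runs along the housing's y at its rear edge, 83 mm above the worktop; turns with the flap: its x axis points away from the flap in the flap's plane, z is the flap's upper face's normal. The flap is an aluminium sheet 4 mm thick, reaching 106 mm from the hinge along its own -x and 124 mm wide along y
- flap_bar (a point): middle of the round steel pull bar of the flap, diameter 9 mm, running along the housing's y, 63 mm free between its two end posts; it stands on the flap's front edge (106 mm from the hinge line, 22 mm above the middle of the sheet), 105 mm above the worktop when closed; free space below it to the sheet is 15 mm. It may turn in a light grip as the flap swings; axes as flap_hinge
- plate_center (a point): centre, half-way up, of the filter plate, hidden in the well until the flap is open. Loose, about 60 g: an aluminium frame 84 mm wide (its x) x 6 mm thick (its y) x 44 mm high with a dark mesh, and on top a black grip tab 32 mm wide x 10 mm thick x 22 mm high; 64 mm high over all. Its lower edge is 32 mm below this point, the tab's middle 21 mm above it, the tab's top 32 mm above it. z up
- slot (a point): bottom of the slot in the well in which the filter plate stands, 10 mm above the worktop, middle of the well; the plate lies along the housing's x in end guides 9 mm wide that reach 32 mm up, so it comes out straight up. The tab's top is 6 mm below the top of the housing; the well is free 50 mm on each side of the tab
- notebook: open notebook, a lined page up, lying fixed on the worktop, 210 (x) x 150 (y) x 13 mm; origin at the centre of its underside
- sample_pot_center (a point): centre of a small clear pot with white lid, 51 mm across, 59 mm high, loose bystander
- white_vial_center (a point): centre of a small vial with white cap, 20 mm across, 50 mm high, loose bystander
- brown_vial_center (a point): centre of a small brown vial with black cap, 22 mm across, 50 mm high, loose bystander
- bottle_center (a point): centre of a glass bottle with blue cap, 56 mm across, 105 mm high, loose bystander

How it is judged:
On the way, in this order (a step that is already met when the one before it is completed fails the run):
1. the cover is slid aside while the flap is still down (value of joint cover above 0.125 m and value of joint flap below 0.2 rad), for 0.2 s.
2. the flap is swung back past upright, the plate still in its slot (value of joint flap above 1.6 rad and distance between plate_center and slot below 0.042 m), for 0.2 s.
3. the plate is drawn up clear of the housing, held by the fingers (z of plate_center in the frame of housing above 0.115 m and contact force between the fingers and filter_plate above 1 N), for 0.1 s.
At the end, for the whole second after the job is handed in: The fingers hold the filter plate, nothing else carrying it, its centre within 60 mm of the notebook's middle seen from above and 130 to 370 mm above the worktop, within 0.25 rad of upright and slower than 30 mm/s; the cover stands at more than 0.115 m and the flap at more than 1.5 rad (horizontal distance between plate_center and notebook below 0.06 m and height (world z) of plate_center between 0.13 and 0.37 m and angle between plate_center's own z axis and vertical below 0.25 rad and linear speed of filter_plate below 0.03 m/s and contact force between the fingers and filter_plate above 1 N and contact force between filter_plate and housing below 0.2 N and contact force between filter_plate and notebook below 0.2 N and value of joint cover above 0.115 m and value of joint flap above 1.5 rad); the arm keeps its last pose, push and grip.
It fails at once if a bystander (pot, vial or bottle) is pushed more than 25 mm or knocked over (distance of any of sample_pot_center, white_vial_center, brown_vial_center, bottle_center from where it was at the start of the episode above 0.025 m or angle between any of sample_pot_center, white_vial_center, brown_vial_center, bottle_center's own z axis and vertical above 0.7 rad).
It also fails if it takes over 72 s, if anything falls off the work surface, if the arm or the gripper's body presses on something with over 40 N, if the wrist force passes 120 N, or if a joint passes its speed limit or range.

## Working session

There is one attempt and no reset: what is moved stays moved. The work goes in short steps, Python scripts to look and compute and a tool call to move; the robot and the scene stay as the last step left them, time stands still between calls to the robot, and variables do not carry over. Pictures are saved under pics/ and viewed, at most 10 in all, crops included, and the job is handed in when it is done.

Besides the shell and the picture viewer there is one more tool, called after "Call:" as name([rows], argument=value, ...), one row to a line, values as JSON. move_arm: Moves the arm, as the interface text tells. Its arguments: {"type":"object","properties":{"plan":{"type":"array","items":{"type":"array","items":{"type":"number"}}},"force":{"type":"number"}},"required":["plan"]}

```bash
mkdir -p pics
cat > h.py <<'E'
import numpy as np, cv2
from plant import read_state, read_camera, close_job, tips_ahead
def cam(n):
    c=read_camera(n); R=cv2.Rodrigues(np.array(c["rvec"],float))[0]; c["R"]=R; c["o"]=-R.T@np.array(c["tvec"],float).ravel(); return c
def pts(c):
    z=c["z_map"]; v,u=np.mgrid[:z.shape[0],:z.shape[1]]
    P=np.stack([(u-c["cx"])/c["fx"]*z,(v-c["cy"])/c["fy"]*z,z],-1)
    W=P@c["R"]+c["o"]; W[z<=0]=np.nan; return W
def ray(c,u,v,h):
    d=c["R"].T@np.array([(u-c["cx"])/c["fx"],(v-c["cy"])/c["fy"],1]); return c["o"]+d*(h-c["o"][2])/d[2]
def save(c,n): cv2.imwrite("pics/"+n,c["frame"][:,:,::-1])
E
python3 - <<'E'
from h import *
a=cam("top");b=cam("scene")
save(a,"top0.png");save(b,"scene0.png")
s=read_state();print(s["t"],s["tool_pos"],s["orientation"],s["opening"],tips_ahead)
print(a["o"],b["o"])
for n,c in(("top",a),("scene",b)):
    W=pts(c)
    np.set_printoptions(precision=3,suppress=True)
    for lo,hi in((.115,.124),(.135,.145)):
        m=(W[...,2]>lo)&(W[...,2]<hi)
        if m.sum()>20: print(n,lo,m.sum(),np.percentile(W[m],[5,50,95],axis=0).round(3).tolist())
E
```

```text
0.1 [ 0.17078952 -0.57463897  0.22867846] [-3.10718934e+00 -4.51835103e-01  1.88901286e-04] 0.09269470324417639 0.011
[ 0.41578981 -0.00668733  1.51065529] [-0.17219502  0.63118779  0.57885951]
top 0.115 8534 [[0.526, -0.436, 0.115], [0.79, 0.332, 0.119], [1.029, 0.521, 0.123]]
top 0.135 2551 [[0.618, -0.668, 0.135], [0.937, -0.297, 0.138], [1.078, 0.511, 0.143]]
scene 0.115 6573 [[0.056, -0.553, 0.115], [0.771, 0.332, 0.118], [1.111, 0.514, 0.122]]
scene 0.135 2139 [[-0.044, -1.315, 0.135], [1.02, 0.039, 0.139], [1.578, 0.395, 0.144]]
```

View pics/top0.png

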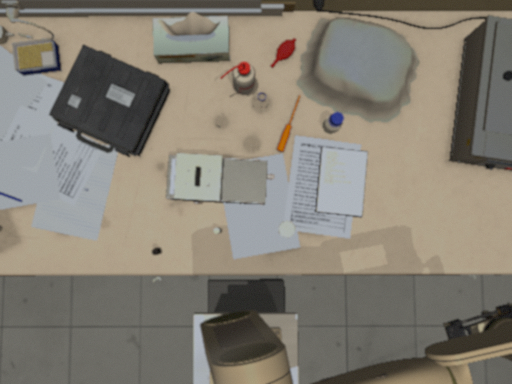

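View pics/scene0.png

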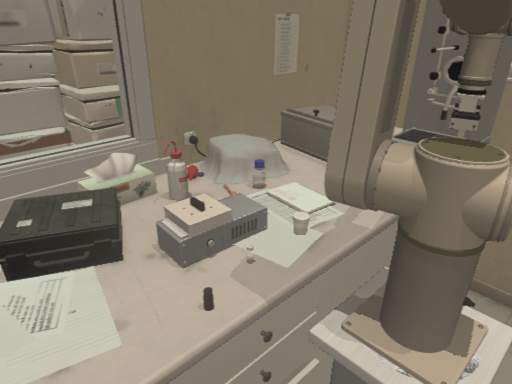

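The top view shows the cover at about (172-222, 153-202) with its black rib at (198,177). The housing's bare end is near (268,182), the notebook is at (319-366, 148-215), the pot at (288,229), the white vial at (217,230), the brown vial at (157,251), and the bottle at (333,122).

Run:
```python
from h import *
np.set_printoptions(precision=4,suppress=True)
a=cam("top");W=pts(a);f=a["frame"].astype(int)
V,U=np.mgrid[:384,:512]
box=lambda u0,u1,v0,v1:(U>=u0)&(U<u1)&(V>=v0)&(V<v1)
def rect(m,h,n):
    m=m.astype(np.uint8);_,L,st,_=cv2.connectedComponentsWithStats(m);k=1+st[1:,4].argmax()
    v,u=np.nonzero(L==k);P=np.array([ray(a,x,y,h)[:2] for x,y in zip(u,v)],np.float32)
    r=cv2.minAreaRect(P);print(n,len(u),"c",np.array(r[0]),"size",np.array(r[1]),"ang",r[2],"mean",P.mean(0))
rib=(f.sum(-1)<200)&box(185,212,160,195); rect(rib,.141,"rib")
cov=(abs(W[...,2]-.119)<.008)&box(160,232,145,212); rect(cov|rib,.119,"cover")
hs=(W[...,2]>.06)&(W[...,2]<.1)&box(160,280,140,212); print(np.nanmedian(W[hs][:,2])); rect(hs,.08,"housing bare")
sub=a["frame"][140:225,310:375]
m=(W[...,2]>.008)&(W[...,2]<.02)&box(312,372,140,222); rect(m,.013,"notebook")
m2=box(312,372,140,222)&(f.min(-1)>195); rect(m2,.013,"nb white")
for n,(u,v,h) in dict(pot=(288,229,.059),wv=(217,230,.05),bv=(157,251,.05),bot=(334,120,.105)).items(): print(n,ray(a,u,v,h),W[v,u])
big=cv2.resize(a["frame"][135:245,150:380],None,fx=3.4,fy=3.4,interpolation=cv2.INTER_CUBIC);cv2.imwrite("pics/crop0.png",big[:,:,::-1])
```

```text
rib 57 c [0.5587 0.1323] size [0.0457 0.0085] ang 0.36844179034233093 mean [0.5595 0.1327]
cover 2013 c [0.5602 0.1326] size [0.132  0.1327] ang 86.70021057128906 mean [0.5601 0.1326]
0.08146628182195392
housing bare 2017 c [0.5519 0.001 ] size [0.1361 0.1329] ang 86.70406341552734 mean [0.5523 0.0011]
notebook 2827 c [ 0.5603 -0.301 ] size [0.1533 0.2213] ang 83.55178833007812 mean [ 0.5561 -0.3039]Traceback (most recent call last):
  File "<stdin>", line 15, in <module>
  File "<stdin>", line 7, in rect
ValueError: attempt to get argmax of an empty sequence
```

Call:
move_arm([
  [0,0,0.83,0,0,0,45],
  [0,0,0.83,0,0,0,45],
  [0,0,0.83,0,0,0,45],
  [0,0,0.83,0,0,0,45],
  [0,0,0,0.5,-1,0,45],
  [0,0,0,0.5,-1,0,45],
  [0,0,0,0.5,-1,0,45],
  [0,0,0,0.5,-1,0,45],
  [0,0,0,0.5,-1,0,45],
  [0,0,0,0.5,-1,0,45],
], force=10)

```text
t: 1.15
tool_pos: [0.2549, -0.4286, 0.2293]
orientation: [-3.14, 0.093, 0.0]
force: [0.6, 0.2, 1.5]
opening: 0.045
gripper_force: 0.0
```

Call:
move_arm([
  [0,0,0,0.5,-1,0,45],
  [0,0,0,0.5,-1,0,45],
  [0,0,0,0.5,-1,0,45],
  [0,0,0,0.5,-1,0,45],
  [0,0,0,0.5,-1,0,45],
  [0,0,0,0.5,-1,0,45],
  [0,0,0,0.5,-1,0,45],
  [0,0,0,0.5,-1,0,45],
  [0,0,0,0.5,-1,0,45],
  [0,0,0,0.5,-1,0,45],
])

```text
t: 2.15
tool_pos: [0.3944, -0.1865, 0.2295]
orientation: [-3.14, 0.092, 0.0]
force: [-0.1, -0.3, -0.2]
opening: 0.0452
gripper_force: 0.0
```

```bash
cat >> h.py <<'E'
def tool():
    s=read_state(); return np.array(s["tool_pos"]),cv2.Rodrigues(np.array(s["orientation"],float))[0],s
YAW=-3.3
def Rt(tilt=0,turn=0):
    "housing-aligned tool, down; turn about vertical (deg), then tilt about housing y (deg)"
    from scipy.spatial.transform import Rotation as Q
    return (Q.from_euler('z',YAW,degrees=True)*Q.from_euler('y',tilt,degrees=True)*Q.from_euler('z',turn,degrees=True)*Q.from_rotvec([np.pi,0,0])).as_matrix()
def go(p,R):
    "shift in current tool axes (25 mm), turn in tool axes (6 deg)"
    P,C,s=tool(); print("t",round(s["t"],2),"tcp",P.round(4),"shift",(C.T@(np.array(p)-P)/.025).round(2),"shift in new axes",(R.T@(np.array(p)-P)/.025).round(2),"turn",(np.degrees(cv2.Rodrigues(C.T@R)[0].ravel())/6).round(2))
E
python3 - <<'E'
from h import *
go([.559,.1325,.18],Rt())
E
```

```text
t 2.15 tcp [ 0.3944 -0.1865  0.2295] shift [  5.82 -13.12   1.98] shift in new axes [  5.84 -13.12   1.98] turn [-0.    0.   -0.01]
```

Call:
move_arm([
  [0,0,0,0.45,-1,0,45],
  [0,0,0,0.45,-1,0,45],
  [0,0,0,0.45,-1,0,45],
  [0,0,0,0.45,-1,0,45],
  [0,0,0,0.45,-1,0,45],
  [0,0,0,0.45,-1,0,45],
  [0,0,0,0.45,-1,0,45],
  [0,0,0,0.45,-1,0,45],
  [0,0,0,0.45,-1,0,45],
  [0,0,0,0.45,-1,0,45],
])

```text
t: 3.15
tool_pos: [0.5213, 0.0564, 0.2293]
orientation: [3.14, -0.092, -0.001]
force: [-0.0, 0.3, -0.0]
opening: 0.0448
gripper_force: 0.0
```

Call:
move_arm([
  [0,0,0,0.4,-0.9,0.4,45],
  [0,0,0,0.4,-0.9,0.4,45],
  [0,0,0,0.4,-0.9,0.4,45],
  [0,0,0,0.1,-0.4,0.4,45],
  [0,0,0,0,0,0.4,45],
  [0,0,0,0,0,0,45],
  [0,0,0,0,0,0,45],
  [0,0,0,0,0,0,45],
  [0,0,0,0,0,0,45],
  [0,0,0,0,0,0,45],
])

```text
t: 4.15
tool_pos: [0.5584, 0.1304, 0.1803]
orientation: [-3.14, 0.093, -0.002]
force: [0.7, 0.3, -0.6]
opening: 0.0449
gripper_force: 0.0
```

Run:
```python
from h import *
go([.559,.1325,.134],Rt())
c=cam("wrist");save(c,"w1.png")
W=pts(c);f=c["frame"].astype(int)
m=(f.sum(-1)<200)&(abs(W[...,2]-.141)<.008)
print(m.sum(),np.percentile(W[m],[2,50,98],axis=0).round(4) if m.sum() else 0)
```

```text
t 4.15 tcp [0.5584 0.1304 0.1803] shift [ 0.02 -0.08  1.85] shift in new axes [ 0.02 -0.08  1.85] turn [-0.   -0.01 -0.02]
1711 [[0.5347 0.1284 0.1379]
 [0.5629 0.1351 0.1419]
 [0.5872 0.1418 0.1432]]
```

View pics/w1.png

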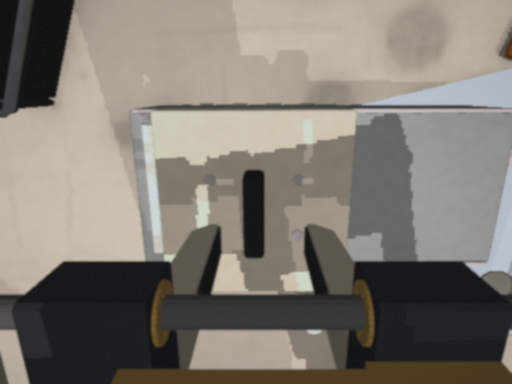

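The wrist view shows the rib at (243-264, 170-257), between the open fingers and about 4 mm to the left of centre. I'll go down, grip it and slide the cover.

Call:
move_arm([
  [0,0,0,0.1,-0.18,0.5,45],
  [0,0,0,0,0,0.5,45],
  [0,0,0,0,0,0.5,45],
  [0,0,0,0,0,0.35,45],
  [0,0,0,0,0,0,45],
  [0,0,0,0,0,0,0],
  [0,0,0,0,0,0,0],
  [0,0,0,0,0,0,0],
  [0,0,0,0,0,0,0],
  [0,0,0,0,0,0,0],
], force=10)

```text
t: 5.2
tool_pos: [0.561, 0.1352, 0.1336]
orientation: [-3.14, 0.092, -0.001]
force: [-0.6, 0.6, 0.6]
opening: 0.014
gripper_force: 10.0
```

Run:
```python
from h import *
P,C,s=tool();print(P,s["opening"],s["force"],s["gripper_force"],tool()[1].round(3).tolist())
```

```text
[0.56099285 0.1351932  0.13357986] 0.014040098151292372 [-0.55386388  0.55636398  0.57729961] 9.999972581863403 [[0.998, -0.059, 0.0], [-0.059, -0.998, 0.0], [0.0, -0.0, -1.0]]
```

Call:
move_arm([
  [0,0,0,0,0.3,0,0],
  [0,0,0,0,0.7,0,0],
  [0,0,0,0,0.8,0,0],
  [0,0,0,0,0.8,0,0],
  [0,0,0,0,0.8,0,0],
  [0,0,0,0,0.8,0,0],
  [0,0,0,0,0.7,0,0],
  [0,0,0,0,0.5,0,0],
  [0,0,0,0,0.2,0,0],
  [0,0,0,0,0,0,0],
])

```text
t: 6.2
tool_pos: [0.553, -0.0017, 0.1334]
orientation: [-3.134, 0.092, -0.002]
force: [4.3, 19.9, -1.8]
opening: 0.0551
gripper_force: 10.0
```

Call:
move_arm([
  [0,0,0,0,0,0,0],
  [0,0,0,0,0,0,45],
  [0,0,0,0,0,0,45],
  [0,0,0,0,0,0,45],
  [0,0,0,0,0,-0.6,45],
  [0,0,0,0,0,-1,45],
  [0,0,0,-0.6,-1,-1,45],
  [0,0,0,-0.8,-1,-0.6,45],
  [0,0,0,-0.8,-0.5,0,45],
  [0,0,0,0,0,0,45],
])

```text
t: 7.2
tool_pos: [0.5003, 0.0622, 0.2142]
orientation: [-3.14, 0.089, -0.002]
force: [0.4, -0.5, -0.8]
opening: 0.0448
gripper_force: 0.0
```

Run:
```python
from h import *
P,C,s=tool();print(P,s["t"])
c=cam("top");save(c,"t2.png");W=pts(c)
V,U=np.mgrid[:384,:512]
w=cam("wrist");save(w,"w2.png")
Ww=pts(w)
H=np.array([[np.cos(np.radians(YAW)),-np.sin(np.radians(YAW))],[np.sin(np.radians(YAW)),np.cos(np.radians(YAW))]])
o=np.array([.561,.135])
# housing-axes coords relative to rib start (slot ~ here)
for n,X in(("top",W),("wrist",Ww)):
    L=(X[...,:2]-o)@H
    m=(X[...,2]>.099)&(X[...,2]<.115)&(abs(L[...,0])<.09)&(abs(L[...,1])<.05)
    print(n,"bar",m.sum(),np.percentile(np.c_[L[m],X[m][:,2]],[5,50,95],axis=0).round(4).tolist() if m.sum() else 0)
    m=(X[...,2]>.132)&(X[...,2]<.147)&(abs(L[...,0])<.04)&(L[...,1]<-.1)&(L[...,1]>-.18)
    print(n,"rib",m.sum(),np.percentile(np.c_[L[m],X[m][:,2]],[5,50,95],axis=0).round(4).tolist() if m.sum() else 0)
```

```text
[0.50027969 0.06217253 0.21424803] 7.2
top bar 0 0
top rib 0 0
wrist bar 930 [[-0.0571, -0.015, 0.1063], [-0.0524, 0.0151, 0.1097], [-0.0492, 0.0464, 0.1112]]
wrist rib 1764 [[-0.0256, -0.1227, 0.1378], [0.0003, -0.116, 0.1417], [0.0238, -0.11, 0.1431]]
```

View pics/w2.png

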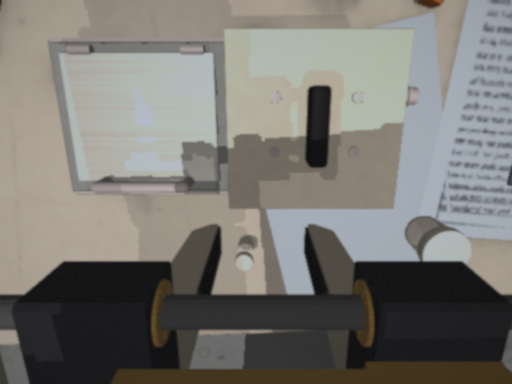

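The wrist view shows the cover aside, with its rib at (318,125). The closed flap is exposed and its bar lies at about (95-188, 187). The 20 N reading and the geometry show the cover reached its stop, having started slightly open. Next is the bar.

```bash
cat >> h.py <<'E'
H2=np.array([[np.cos(np.radians(YAW)),-np.sin(np.radians(YAW))],[np.sin(np.radians(YAW)),np.cos(np.radians(YAW))]])
O=np.array([.561,.135])
def hw(x,y,z): return np.r_[O+H2@[x,y],z]
YS=.0155; HX=.0536
def bar(th,rel=.0): return hw(HX-.106*np.cos(th)+.022*np.sin(th),YS,.083+.106*np.sin(th)+.022*np.cos(th))
E
python3 - <<'E'
from h import *
P,C,s=tool();print(np.round(s["q"],3))
for t in(90,-90): print(t);go(bar(0)+[0,0,.065],Rt(0,t))
E
```

```text
[ 0.019 -0.121  1.77  -0.     1.492  1.648]
90
t 7.3 tcp [0.5014 0.0607 0.2135] shift [ 0.11 -3.73  1.74] shift in new axes [3.72 0.11 1.74] turn [ 1.000e-02 -0.000e+00 -1.501e+01]
-90
t 7.3 tcp [0.5014 0.0607 0.2135] shift [ 0.11 -3.73  1.74] shift in new axes [-3.72 -0.11  1.74] turn [-0.000e+00 -1.000e-02  1.499e+01]
```

Call:
move_arm([
  [0,0,-1,0,0,0,45],
  [0,0,-1,0,0,0,45],
  [0,0,-1,0,0,0,45],
  [0,0,-1,0,0,0,45],
  [0,0,-1,0,0,0,45],
  [0,0,-1,0,0,0,45],
  [0,0,-1,0,0,0,45],
  [0,0,-1,0,0,0,45],
  [0,0,-1,0,0,0,45],
  [0,0,-1,0,0,0,45],
])

```text
t: 8.3
tool_pos: [0.5018, 0.0598, 0.2128]
orientation: [-2.763, -1.494, 0.002]
force: [0.1, -0.6, -0.0]
opening: 0.0451
gripper_force: 0.0
```

Call:
move_arm([
  [0,0,-1,0,0,0,40],
  [0,0,-1,0,0,0,40],
  [0,0,-1,0,0,0,40],
  [0,0,-1,0,0,0,40],
  [0,0,-1,0,0,0,40],
  [0,0,0,1,0,0.4,40],
  [0,0,0,1,0.1,0.4,40],
  [0,0,0,1,0,0.5,40],
  [0,0,0,0.7,0,0.5,40],
  [0,0,0,0,0,0,40],
])

```text
t: 9.3
tool_pos: [0.5084, 0.1537, 0.1656]
orientation: [-2.283, -2.155, 0.005]
force: [-1.2, 0.1, 0.1]
opening: 0.0401
gripper_force: 0.0
```

Run:
```python
from h import *
w=cam("wrist");save(w,"w3.png");X=pts(w);L=(X[...,:2]-O)@H2
m=(X[...,2]>.101)&(X[...,2]<.118)&(abs(L[...,0])<.09)&(abs(L[...,1]-.02)<.06)
# exclude fingers: keep nearest cluster round expected bar x
print("bar",m.sum(),np.percentile(np.c_[L[m],X[m][:,2]],[2,50,98],axis=0).round(4).tolist())
go(bar(0)+[0,0,.003],Rt(0,90))
print(bar(0))
```

```text
bar 1450 [[-0.0575, -0.0133, 0.107], [-0.0534, 0.0264, 0.1099], [-0.0493, 0.0622, 0.1114]]
t 9.35 tcp [0.5089 0.1528 0.1668] shift [0.03 0.03 2.35] shift in new axes [0.03 0.02 2.35] turn [-0.03  0.01 -0.  ]
[0.50957913 0.15349065 0.105     ]
```

View pics/w3.png

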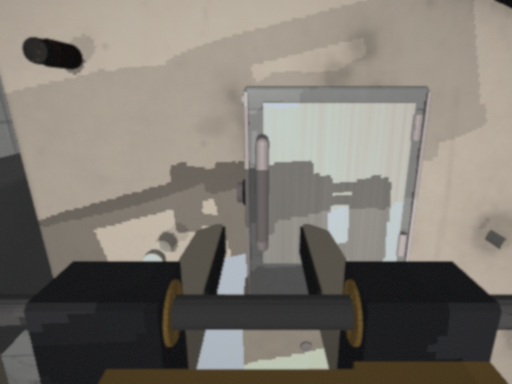

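The wrist view, turned with +y up, shows the bar at (262, 135-250) between the fingers, with its middle about 8 mm further left (+y). I'm correcting for that, descending, and gripping lightly.

Call:
move_arm([
  [0,0,0,0.3,0,0.5,40],
  [0,0,0,0,0,0.6,40],
  [0,0,0,0,0,0.6,40],
  [0,0,0,0,0,0.45,40],
  [0,0,0,0,0,0.2,40],
  [0,0,0,0,0,0,0],
  [0,0,0,0,0,0,0],
  [0,0,0,0,0,0,0],
  [0,0,0,0,0,0,0],
  [0,0,0,0,0,0,0],
], force=6)

```text
t: 10.35
tool_pos: [0.5084, 0.1609, 0.1099]
orientation: [-2.284, -2.154, 0.003]
force: [-6.5, 0.4, 6.3]
opening: 0.0088
gripper_force: 6.0
```

```bash
sed -i 's/^YS=.0155/YS=.024/' h.py
python3 - <<'E'
from h import *
P,C,s=tool();print(P,s["opening"],s["force"],bar(0))
from scipy.spatial.transform import Rotation as Q
off=P-(bar(0)+[0,0,.003])
N=20;th=np.linspace(0,1.95,N+1);k=.4
pos=[bar(t)+off*[1,1,1]-.003*Rt(np.degrees(k*t),90)[:,2] for t in th];R=[Rt(np.degrees(k*t),90) for t in th]
for i in range(N):
    d=R[i].T@(pos[i+1]-pos[i])/.025; w=np.degrees(cv2.Rodrigues(R[i].T@R[i+1])[0].ravel())/6
    print(i,w.round(2),d.round(2))
E
```

```text
[0.50840041 0.16093426 0.10994868] 0.008772180732062046 [-6.53047486  0.38996736  6.29786974] [0.51006843 0.16197656 0.105     ]
0 [ 0.37 -0.   -0.  ] [-0.    0.11 -0.41]
1 [ 0.37 -0.    0.  ] [ 0.    0.13 -0.4 ]
2 [0.37 0.   0.  ] [-0.    0.16 -0.39]
3 [ 0.37 -0.    0.  ] [ 0.    0.18 -0.38]
4 [ 0.37 -0.   -0.  ] [-0.    0.2  -0.37]
5 [0.37 0.   0.  ] [ 0.    0.22 -0.36]
6 [ 0.37 -0.   -0.  ] [ 0.    0.24 -0.35]
7 [ 0.37  0.   -0.  ] [-0.    0.26 -0.33]
8 [ 0.37 -0.    0.  ] [-0.    0.28 -0.32]
9 [ 0.37 -0.   -0.  ] [ 0.   0.3 -0.3]
10 [0.37 0.   0.  ] [-0.    0.32 -0.28]
11 [0.37 0.   0.  ] [ 0.    0.33 -0.26]
12 [ 0.37 -0.    0.  ] [-0.    0.35 -0.24]
13 [ 0.37 -0.   -0.  ] [-0.    0.36 -0.22]
14 [ 0.37 -0.    0.  ] [-0.    0.38 -0.2 ]
15 [ 0.37  0.   -0.  ] [ 0.    0.39 -0.18]
16 [0.37 0.   0.  ] [ 0.    0.4  -0.16]
17 [0.37 0.   0.  ] [-0.    0.4  -0.13]
18 [ 0.37 -0.   -0.  ] [ 0.    0.41 -0.11]
19 [ 0.37  0.   -0.  ] [ 0.    0.42 -0.09]
```

Call:
move_arm([
  [0,0,0,0,0,0,22],
  [0,0,0,0,0,0,22],
  [0,0,0,0,0,0,22],
  [0,0,0,0,0.05,0.15,22],
  [0,0,0,0,0,0,22],
  [0,0,0,0,0,0,0],
  [0,0,0,0,0,0,0],
  [0,0,0,0,0,0,0],
  [0,0,0,0,0,0,0],
  [0,0,0,0,0,0,0],
], force=6)

```text
t: 11.35
tool_pos: [0.5085, 0.1607, 0.1054]
orientation: [-2.283, -2.153, 0.007]
force: [-11.2, -0.1, 7.6]
opening: 0.0087
gripper_force: 6.0
```

Call:
move_arm([
  [0.37,0,0,0,0.02,-0.41,0],
  [0.37,0,0,0,0.1,-0.4,0],
  [0.37,0,0,0,0.14,-0.39,0],
  [0.37,0,0,0,0.17,-0.38,0],
  [0.37,0,0,0,0.2,-0.37,0],
  [0.37,0,0,0,0.22,-0.36,0],
  [0.37,0,0,0,0.24,-0.35,0],
  [0.37,0,0,0,0.26,-0.33,0],
  [0.37,0,0,0,0.28,-0.32,0],
  [0.37,0,0,0,0.3,-0.3,0],
])

```text
t: 12.35
tool_pos: [0.5725, 0.157, 0.1842]
orientation: [-2.061, -1.944, 0.384]
force: [-2.5, 0.7, 0.1]
opening: 0.0085
gripper_force: 6.0
```

Run:
```python
from h import *
P,C,s=tool();print(P,s["opening"],s["force"]);print(bar(.975)-.001*Rt(22,90)[:,2])
go(bar(.975)-.001*Rt(22.3,90)[:,2],Rt(22.3,90))
c=cam("scene");cv2.imwrite("pics/s3.png",cv2.resize(c["frame"][120:300,100:360],None,fx=2.5,fy=2.5)[:,:,::-1])
```

```text
[0.5724978  0.15698803 0.18417366] 0.00845341629737704 [-2.45308982  0.71370539  0.06689553]
[0.57506071 0.15822913 0.18400928]
t 12.35 tcp [0.5725 0.157  0.1842] shift [ 0.06  0.09 -0.03] shift in new axes [ 0.06  0.09 -0.03] turn [-0.   -0.   -0.01]
```

View pics/s3.png

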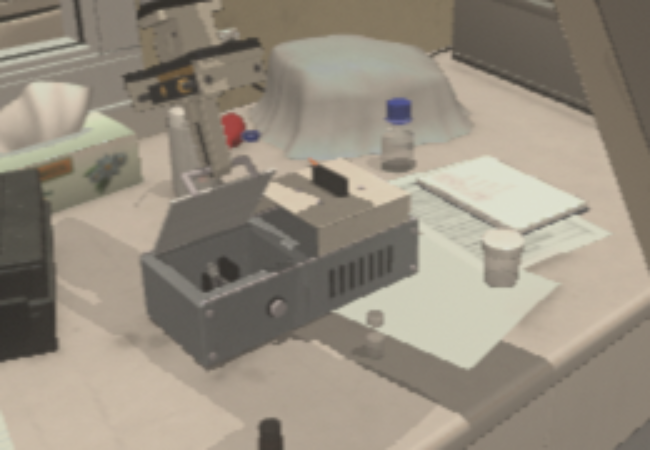

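The scene crop shows the flap swung up roughly 60° at (215,205), still in the grip. The well is open and the plate's black tab is visible at (225,270). I'll continue the swing.

Call:
move_arm([
  [0.37,0,0,0,0.32,-0.28,0],
  [0.37,0,0,0,0.33,-0.26,0],
  [0.37,0,0,0,0.35,-0.24,0],
  [0.37,0,0,0,0.36,-0.22,0],
  [0.37,0,0,0,0.38,-0.2,0],
  [0.37,0,0,0,0.39,-0.18,0],
  [0.37,0,0,0,0.4,-0.16,0],
  [0.37,0,0,0,0.4,-0.13,0],
  [0.37,0,0,0,0.41,-0.11,0],
  [0.37,0,0,0,0.42,-0.09,0],
])

```text
t: 13.4
tool_pos: [0.6547, 0.1489, 0.1704]
orientation: [-1.816, -1.711, 0.687]
force: [20.4, 16.4, 37.6]
opening: 0.0272
gripper_force: 50.3
```

Call:
move_arm([
  [0,0,0,0,0,0,0],
  [0,0,0,0,0,0,0],
  [0,0,0,0,0,0,20],
  [0,0,0,0,0,0,20],
  [0,0,0,0,0,-0.4,20],
  [0,0,0,0,0,-0.8,20],
  [0,0,0,0,0,-0.8,20],
  [0,0,0,0,0,-0.5,20],
  [0,0,0,0,0,0,20],
  [0,0,0,0,0,0,20],
])

```text
t: 14.4
tool_pos: [0.658, 0.1401, 0.2115]
orientation: [-1.841, -1.726, 0.652]
force: [0.2, 0.9, 0.5]
opening: 0.0198
gripper_force: 0.0
```

Run:
```python
from h import *
P,C,s=tool();print(P,s["opening"],s["force"],np.round(s["q"],2))
c=cam("scene");cv2.imwrite("pics/s4.png",cv2.resize(c["frame"][120:300,100:360],None,fx=2.5,fy=2.5)[:,:,::-1])
```

```text
[0.65804607 0.14006745 0.21151388] 0.01982476321273856 [0.1539483  0.92096429 0.46835358] [0.08 1.31 0.02 0.18 2.53 0.25]
```

View pics/s4.png

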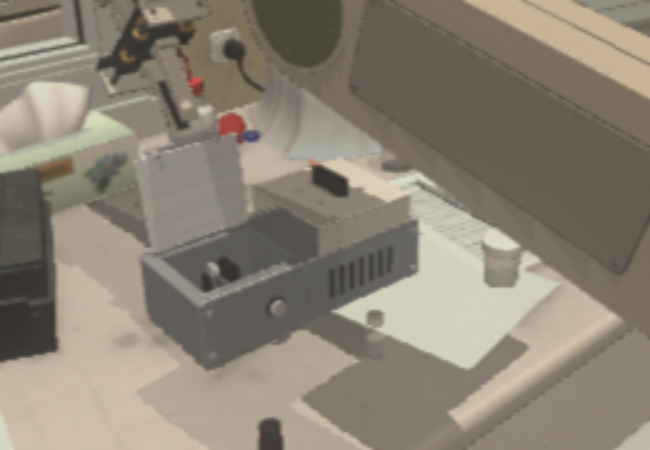

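The scene crop shows the flap about upright at (195,190), with the fingers free above it, and the arm nearly stretched out. I'll measure the flap angle.

Run:
```python
from h import *
for n in("scene","top"):
    c=cam(n);X=pts(c);L=(X[...,:2]-O)@H2
    z=X[...,2]
    m=(z>.10)&(z<.165)&(L[...,0]>.02)&(L[...,0]<.14)&(abs(L[...,1]-YS)<.055)
    print(n,m.sum())
    if m.sum()>30:
        a=np.polyfit(z[m],L[m][:,0],1);print("theta",np.pi/2+np.arctan(a[0]),"x at .083",np.polyval(a,.083), np.std(L[m][:,0]-np.polyval(a,z[m])))
    m=(z>.05)&(z<.085)&(abs(L[...,0])<.03)&(abs(L[...,1]-YS)<.035)
    print("tab",m.sum(),np.median(np.c_[L[m],z[m]],axis=0) if m.sum() else 0)
P,C,s=tool();print(C.round(2))
go(hw(0,0,.33),Rt(0,90))
```

```text
scene 836
theta 1.7337939103934805 x at .083 0.049714120788054164 0.001597380325376326
tab 77 [-0.00358438  0.02612537  0.06730534]
top 14
tab 0 0
[[ 0.07  0.74 -0.67]
 [ 1.   -0.04  0.05]
 [ 0.01 -0.67 -0.74]]
t 14.55 tcp [0.6577 0.1403 0.2102] shift [-0.43 -6.07 -0.98] shift in new axes [-0.44 -3.85 -4.79] turn [-7.01 -0.11 -0.06]
```

Call:
move_arm([
  [0,0,0,0,-0.45,-0.5,20],
  [0,0,0,0,-0.45,-0.5,20],
  [0,0,0,0,-0.45,-0.5,20],
  [-0.9,0,0,0,-0.5,-0.4,20],
  [-0.9,0,0,0,-0.5,-0.4,20],
  [-0.9,0,0,0,-0.5,-0.4,30],
  [-0.9,0,0,0,-0.5,-0.4,40],
  [-0.9,0,0,0,-0.5,0,40],
  [-0.9,0,0,0,-0.5,0,40],
  [-0.9,0,0,0,-0.5,0,40],
])

```text
t: 15.55
tool_pos: [0.5985, 0.1425, 0.3296]
orientation: [-2.238, -2.088, 0.088]
force: [-0.0, -0.2, 0.9]
opening: 0.04
gripper_force: 0.0
```

Run:
```python
from h import *
for t in (0,90): go(hw(0,YS,.2),Rt(0,t))
print(np.round(read_state()["q"],2))
```

```text
t 15.55 tcp [0.5985 0.1425 0.3296] shift [ 0.49 -0.97  5.31] shift in new axes [-1.48 -0.58  5.18] turn [-0.83  0.63 14.87]
t 15.55 tcp [0.5985 0.1425 0.3296] shift [ 0.49 -0.97  5.31] shift in new axes [ 0.58 -1.48  5.18] turn [-0.93 -0.12 -0.11]
[0.13 0.24 1.18 0.03 1.81 0.21]
```

Call:
move_arm([
  [-0.93,-0.12,-0.1,0,0,0,35],
  [0,0,1,0,0,0,35],
  [0,0,1,0,0,0,35],
  [0,0,1,0,0,0,35],
  [0,0,1,0,0,0,35],
  [0,0,1,0,0,0,35],
  [0,0,1,0,0,0,35],
  [0,0,1,0,0,0,35],
  [0,0,1,0,0,0,35],
  [0,0,1,0,0,0,35],
])

```text
t: 16.55
tool_pos: [0.5987, 0.1425, 0.3285]
orientation: [-3.015, -0.875, 0.009]
force: [0.3, 0.1, 0.5]
opening: 0.0351
gripper_force: 0.0
```

Call:
move_arm([
  [0,0,1,0,0,0,35],
  [0,0,1,0,0,0,35],
  [0,0,1,0,0,0,35],
  [0,0,1,0,0,0,35],
  [0,0,1,0,0,0,35],
  [0,0,1,-0.7,-0.3,0.9,35],
  [0,0,0,-0.7,-0.3,1,35],
  [0,0,0,0,0,1,35],
  [0,0,0,0,0,1,35],
  [0,0,0,0,0,0,35],
])

```text
t: 17.55
tool_pos: [0.5611, 0.1574, 0.2268]
orientation: [3.139, -0.093, -0.02]
force: [0.6, -0.1, -0.3]
opening: 0.035
gripper_force: 0.0
```

Run:
```python
from h import *
w=cam("wrist");save(w,"w5.png");X=pts(w);L=(X[...,:2]-O)@H2;z=X[...,2];f=w["frame"].astype(int)
m=(z>.055)&(z<.085)&(abs(L[...,0])<.04)&(abs(L[...,1]-YS)<.04)&(f.sum(-1)<150)
print("tab",m.sum(),np.percentile(np.c_[L[m],z[m]],[2,50,98],axis=0).round(4).tolist() if m.sum() else 0)
go(hw(0,YS,.058),Rt(0,0))
```

```text
tab 307 [[-0.0151, 0.0197, 0.0634], [0.0011, 0.0235, 0.0749], [0.0149, 0.0274, 0.0763]]
t 17.6 tcp [0.5622 0.1575 0.229 ] shift [ 0.07 -0.07  6.84] shift in new axes [ 0.01 -0.06  6.84] turn [ 0.01  0.1  -0.01]
```

View pics/w5.png

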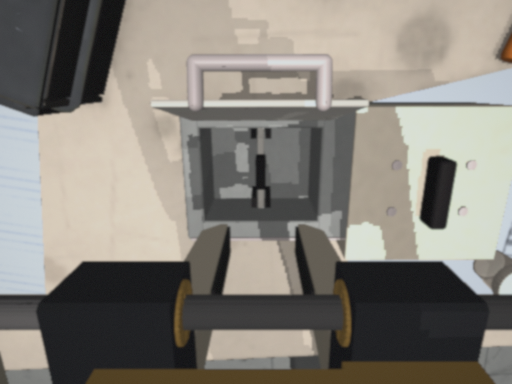

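The wrist view shows the plate's tab at (261,170) in the open well, the flap standing past upright at (150-368, 103), and the cover aside. The tab lies within 1 mm of where I expected. I'm descending to it.

Call:
move_arm([
  [0,0.1,0,0,-0.06,0.8,35],
  [0,0,0,0,0,0.8,35],
  [0,0,0,0,0,0.8,35],
  [0,0,0,0,0,0.8,35],
  [0,0,0,0,0,0.7,35],
  [0,0,0,0,0,0.6,35],
  [0,0,0,0,0,0.5,35],
  [0,0,0,0,0,0.4,35],
  [0,0,0,0,0,0.2,35],
  [0,0,0,0,0,0,35],
], force=20)

```text
t: 18.6
tool_pos: [0.5631, 0.1589, 0.0884]
orientation: [3.139, -0.093, 0.002]
force: [-0.2, -0.4, -0.4]
opening: 0.035
gripper_force: 0.0
```

Run:
```python
from h import *
print(read_state()["force"])
go(hw(0,.0236,.058),Rt(0,0))
```

```text
[-0.22041011 -0.4455224  -0.4243368 ]
t 18.6 tcp [0.5631 0.1589 0.0884] shift [-0.03  0.01  1.22] shift in new axes [-0.03  0.01  1.22] turn [ 0.01 -0.01 -0.01]
```

Call:
move_arm([
  [0,0,0,0,0,0.5,35],
  [0,0,0,0,0,0.5,35],
  [0,0,0,0,0,0.2,35],
  [0,0,0,0,0,0,35],
  [0,0,0,0,0,0,0],
  [0,0,0,0,0,0,0],
  [0,0,0,0,0,0,0],
  [0,0,0,0,0,0,0],
  [0,0,0,0,0,0,0],
  [0,0,0,0,0,0,0],
], force=20)

```text
t: 19.6
tool_pos: [0.5638, 0.159, 0.0594]
orientation: [3.139, -0.092, 0.004]
force: [-0.3, 0.5, 3.0]
opening: 0.0097
gripper_force: 20.0
```

Call:
move_arm([
  [0,0,0,0,0,-0.3,0],
  [0,0,0,0,0,-0.6,0],
  [0,0,0,0,0,-0.8,0],
  [0,0,0,0,0,-0.8,0],
  [0,0,0,0,0,-0.9,0],
  [0,0,0,0,0,-1,0],
  [0,0,0,0,0,-1,0],
  [0,0,0,0,0,-1,0],
  [0,0,0,0,0,-0.9,0],
  [0,0,0,0,0,-0.5,0],
])

```text
t: 20.6
tool_pos: [0.5639, 0.1593, 0.2577]
orientation: [-3.14, 0.093, -0.01]
force: [0.1, 0.3, 0.1]
opening: 0.0098
gripper_force: 20.0
```

Run:
```python
from h import *
s=read_state();print(s["opening"],s["gripper_force"])
go([.558,-.302,.25],Rt(0,0))
```

```text
0.009759180474734072 19.999764561653137
t 20.6 tcp [0.5639 0.1593 0.2577] shift [ 0.85 18.43  0.31] shift in new axes [ 0.83 18.43  0.31] turn [-0.   -0.06 -0.01]
```

Call:
move_arm([
  [0,0,0,0.05,0.4,0,0],
  [0,0,0,0.05,0.8,0,0],
  [0,0,0,0.05,1,0,0],
  [0,0,0,0.05,1,0,0],
  [0,0,0,0.05,1,0,0],
  [0,0,0,0.05,1,0,0],
  [0,0,0,0.05,1,0,0],
  [0,0,0,0.05,1,0,0],
  [0,0,0,0.05,1,0,0],
  [0,0,0,0.05,1,0,0],
])

```text
t: 21.6
tool_pos: [0.5609, -0.0728, 0.2524]
orientation: [3.14, -0.093, -0.001]
force: [0.3, 0.1, -0.3]
opening: 0.0098
gripper_force: 20.0
```

Call:
move_arm([
  [0,0,0,0.04,1,0,0],
  [0,0,0,0.04,1,0,0],
  [0,0,0,0.04,1,0,0],
  [0,0,0,0.04,1,0,0],
  [0,0,0,0.04,1,0,0],
  [0,0,0,0.04,1,0,0],
  [0,0,0,0.04,1,0,0],
  [0,0,0,0.04,1,0,0],
  [0,0,0,0,0.8,0,0],
  [0,0,0,0,0.4,0,0],
])

```text
t: 22.6
tool_pos: [0.5553, -0.3031, 0.253]
orientation: [3.14, -0.095, 0.0]
force: [-0.1, -0.0, -1.2]
opening: 0.0098
gripper_force: 20.0
```

Call:
move_arm([
  [0,0,0,0,0,0,0],
  [0,0,0,0,0,0,0],
  [0,0,0,0,0,0,0],
  [0,0,0,0,0,0,0],
  [0,0,0,0,0,0,0],
  [0,0,0,0,0,0,0],
  [0,0,0,0,0,0,0],
  [0,0,0,0,0,0,0],
  [0,0,0,0,0,0,0],
  [0,0,0,0,0,0,0],
])

```text
t: 23.6
tool_pos: [0.5564, -0.3013, 0.2543]
orientation: [3.139, -0.093, 0.003]
force: [-0.2, 0.7, 0.5]
opening: 0.0099
gripper_force: 20.0
```

Run:
```python
from h import *
s=read_state();print(s["opening"],s["gripper_force"],s["force"])
go([.558,-.302,.25],Rt(0,0))
c=cam("scene");X=pts(c);L=(X[...,:2]-O)@H2;z=X[...,2]
m=(z>.10)&(z<.165)&(L[...,0]>.02)&(L[...,0]<.14)&(abs(L[...,1]-YS)<.055)
a=np.polyfit(z[m],L[m][:,0],1);print("theta",np.pi/2+np.arctan(a[0]),m.sum())
m=(z>.132)&(z<.147)&(abs(L[...,0])<.04)&(L[...,1]<-.08)&(L[...,1]>-.18);print("rib y",np.median(L[m][:,1]),m.sum())
save(c,"s6.png")
```

```text
0.009853091409512613 19.999878108501434 [-0.18542908  0.70894985  0.53997157]
t 23.6 tcp [ 0.5564 -0.3013  0.2543] shift [0.07 0.02 0.17] shift in new axes [0.07 0.02 0.17] turn [ 0.01 -0.02 -0.01]
theta 1.7411427269416075 843
rib y -0.11247786207794486 75
```

View pics/s6.png

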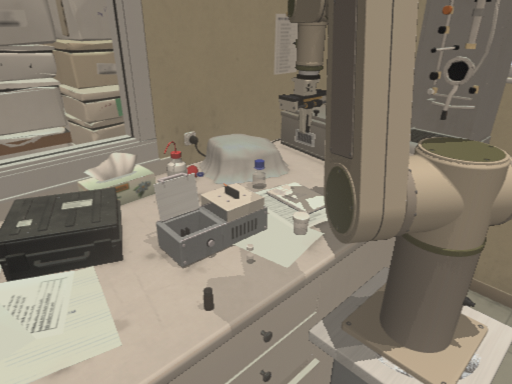

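Run:
```python
from h import *
w=cam("wrist");save(w,"w7.png");X=pts(w);z=X[...,2]
P=tool()[0]
m=(z>.195)&(z<.24)&(np.hypot(X[...,0]-P[0],X[...,1]-P[1])<.06)
print(m.sum(),np.percentile(X[m],[2,50,98],axis=0).round(4).tolist() if m.sum() else 0)
```

```text
118 [[0.595, -0.3073, 0.2095], [0.5957, -0.3046, 0.2259], [0.596, -0.3017, 0.2399]]
```

View pics/w7.png

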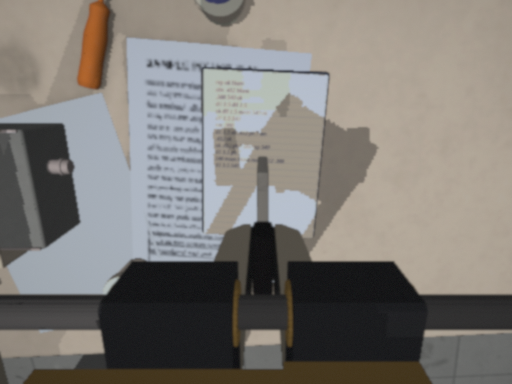

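The wrist view shows the plate edge-on and upright at (262, 160-280), held by its tab over the notebook. Its end edge measures vertical from z = 0.21 to 0.24 m. The flap is at 1.74 rad and the cover is against its stop, so I'm handing in the job.

```bash
python3 -c "from plant import close_job; print(close_job())"
```

```text
the job is handed in; nothing more can be done
None
```

I handed the job in at about 24 s with the plate held upright and still over the middle of the notebook, its lower edge about 20 cm above it, the cover at its stop and the flap open at about 1.74 rad; the hand-in call returned no verdict.

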